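# Fish a dropped spacer out from between two heat sinks

### The job

A small steel spacer ring has dropped between the two tall heat sinks of the amplifier board. Take the T-handled retrieving hook from its stand and gently draw the ring out of the open end of the gap onto the bare front of the board (the board is delicate: the hook may only rest lightly on it or against the heat sinks, and your fingers cannot reach in), hang the hook back in the stand's two forks, then put the ring into the small grey tray. Leave everything else on the table where it is.

Things in the scene. Friction and masses are not known exactly. Their poses are not given: they have to be found in the camera images.
- amp: Fixed amplifier board. Origin on the table under the middle of the gap's open end (mouth); y runs into the gap, x across, z up. Board x -88 to 88, y -110 to 225 mm, top 8 mm above the table. Two aluminium heat sinks, y 0 to 170, |x| 14 to 70 mm, tops 80 mm above the table. In front of the mouth the board is bare, but for 5 mm high components at |x| 66 to 78 mm. Over 12 N from the hook breaks it.
- gap (a point): Middle of the gap's floor (board top, 8 mm above the table) at the mouth; axes as the amplifier's. The gap between the heat sinks is 28 mm wide, open above and at the mouth, and closed at y = 171 mm by a 70 mm high transformer.
- spacer: The dropped part: plain steel ring, 22 mm outside diameter, 11 mm bore, 6 mm high, 25 to 45 g, lying flat on the board in the gap, its centre 55 to 105 mm in from the mouth. Origin at the centre of its underside, z along its axis.
- hook: T-handled retrieving hook, 160 g, hanging in its stand. Origin at the middle of its black handle, 66 (x) by 14 (y) by 22 (z) mm, z up: grasp across y from above. A 10 mm rod along x sticks out of the handle to x = -77 and 77 mm. A steel tube, 12 mm thick, runs from the handle down to z = -60 mm; a 6 mm thick telescopic leg comes out of it and ends in the bent toe.
- hook_tube (a point): Lower mouth of the hook's tube, 60 mm under the handle's middle. The leg jogs to x = -6 mm and ends in a level toe, 6 mm thick, from x = -9 to 9 mm at y = 0. How far it is pulled out differs every time and is not measured: the toe's underside is 120 to 160 mm below the handle's middle; find it by feel or sight. The leg does not slide in use; a stiff spring in it yields 1 mm per 5 N, 5 mm at most.
- stand: Fixed dark steel stand of the hook; foot 150 x 100 x 8 mm. Origin under the foot's centre, z up, x as the hook's x. Two forks, 10 mm thick, at x = -52 and 52 mm: flat saddles 14 mm wide, 180 mm above the table, prongs flaring out to about 30 mm apart at 200 mm. The hook hangs with its rod in both saddles, leg between the forks (free way in and out along y), its origin over the stand's, 185 mm up.
- tray: Fixed open grey plastic tray, 100 by 100 mm, 22 mm high, wall 4 mm, inner floor about 4 mm above the table. Origin at the centre of its underside.
- multimeter: Bystander: loose yellow multimeter 85 by 165 by 34 mm lying flat. Origin at the centre of its underside.
- screwdriver: Bystander: loose screwdriver lying on the table, origin under its middle.
- reel: Bystander: loose white plastic reel, 60 mm wide, 44 mm high, standing.
- jar: Bystander: loose amber glass jar, 48 mm wide, 70 mm high.
- mug: Bystander: loose white mug, 80 mm wide, 90 mm high.
- brush: Bystander: loose brush lying on the table.
- carton: Bystander: loose cardboard box 110 by 80 by 60 mm.
Not all that is in view belongs to the job. What is meant by the hook is not yellow, and is the larger of those in its own colour.

How it is judged:
On the way, in this order (a step that is already met when the one before it is completed fails the run):
1. the hook is lifted off its stand (z of hook in the frame of stand above 0.2 m), for 0.1 s.
2. the ring has been drawn out of the gap onto the bare front of the board (y of spacer in the frame of amp between -0.11 and -0.012 m and z of spacer in the frame of amp between 0.004 and 0.016 m), for 0.1 s.
3. the hook hangs in its stand again (z of hook in the frame of stand between 0.179 and 0.191 m and x of hook in the frame of stand between -0.02 and 0.02 m and y of hook in the frame of stand between -0.007 and 0.007 m), for 0.2 s.
At the end, for the whole second after the job is handed in: The ring lies at rest in the grey tray (within 44 mm of its centre along both sides, underside below 18 mm), and the hook hangs at rest in both forks, leg down (within 20 mm along, 7 mm across, 6 mm in height, 0.12 rad in line, 0.35 rad tilt of its place); nothing is held (all of step 3 and x of spacer in the frame of tray between -0.044 and 0.044 m and y of spacer in the frame of tray between -0.044 and 0.044 m and z of spacer in the frame of tray below 0.018 m and linear speed of each of spacer, hook below 0.02 m/s and angle between the x axis of hook and the x axis of stand, either way round below 0.12 rad and angle between hook's own z axis and vertical below 0.35 rad); the robot touches nothing.
It fails at once if the hook presses on the board or its heat sinks with more than 12 N (contact force between hook and amp above 12 N).
It fails at once if the fingers touch the ring while it is in the gap (y of spacer in the frame of amp above 0 m and contact force between the fingers and spacer above 0.3 N and z of spacer in the frame of amp below 0.05 m and horizontal distance between spacer and amp below 0.15 m).
It fails at once if the arm or fingers push on the board with more than 25 N (contact force between the arm and amp above 25 N).
It fails at once if another thing on the table is knocked more than 30 mm from its place (distance of any of multimeter, screwdriver, reel, jar, mug, brush, carton from where it was at the start of the episode above 0.03 m).
It also fails if it takes over 64 s, if anything falls off the work surface, if the arm or the gripper's body presses on something with over 40 N, if the wrist force passes 120 N, or if a joint passes its speed limit or range.

### The arm

A 7-joint arm with a two-finger parallel gripper is mounted at the origin on the work surface. World frame = base frame: x ahead of the robot, y to its left, z up, the work surface at z = 0. Lengths are in m, angles in rad, forces in N, time in s.
With the tool pointing down it reaches from about 0.375 to 0.925 m from the base axis. Payload 3.1 kg.
Tool frame: the origin (TCP) lies on the centre line of the jaws, within the pads' length; the fingertips stand 22 mm ahead of it and the grasp point (between the pads) lies 3 mm ahead of it; z points along the fingers, y is the line along which they close (so a half turn about z gives the same grasp; the last joint's range is limited). The gripper opens to 85 mm and grips with 20 to 120 N. Pads are 22 mm wide; open, the fingers measure 114 mm over their backs; the gripper's body (76 mm by 85 mm) begins 54 mm behind the grasp point. The pads swing forward as they close: fully open they stand 13 mm farther back than shut.
Start: joints at [1.011, 0.383, 0.044, 1.598, -0.018, 1.161, -0.05], TCP at [0.29, -0.582, 0.253] pointing down, gripper open.
Joint ranges: [-2.61, 2.61], [-0.41, 2.15], [-1.48, 1.57], [0, 2.5], [-1.57, 4.71], [0.05, 1.97], [-2.85, 2.85]. Speed limits (rad/s): [2.79, 2.79, 3.14, 3.14, 3.14, 3.14, 3.14].

### API

Orientations are given as a unit quaternion [w, x, y, z].
In Python, from station import bot gives the robot as it stands. The module is installed in compiled form; this text tells all that it offers.
- The arm moves only by the shell command python3 -m inch FILE [OPENING] [FORCE], which reads ROWS from the file FILE. ROWS is a JSON list of rows, 1 to 20 of them, each an object with the fields sx, sy, sz (the shift in shares of 0.8 m (1.0 is 0.8 m)), ax, ay, az (a rotation vector in a scale on which 1.0 is 2 rad); a field left out counts as zero; each row is the pose to reach, as a shift and turn from the pose commanded when the command began, along the tool's axes at that moment; what a row does not reach only later rows make up. A row lasts 1/8 s, in which the tool goes at most 0.0625 m and 0.188 rad, less where a joint would pass 70% of its speed; a pose out of reach is approached as far as the arm can. OPENING is the finger opening in m, set as the command begins (- or left out keeps the last). The fingers move at their own pace and stop on an object; FORCE is the grip in N (left out, the last holds). Time passes only in rows, so rows that do not move let the fingers close. It prints the time, the measured TCP pose, the force, the opening and the grip force at its end. A shift or turn number past 1, either way, is cut back to 1. Input that does not fit is refused with a message, and nothing moves.
- bot.read_state(): the state, without advancing time (a new reading comes with each control period).
- bot.camera(name): name is "scene" or "top"; returns the picture (384x512x3 uint8, blue, green, red); there is no depth.
- bot.calibration(name): a dict with "K" (3x3 intrinsics, pixels), "position" and "rotation" of the camera in the world. Camera axes: x right, y down, z forward; pixel columns grow to the right and rows downward; lengths in m; the calibration is good to about 2 mm. A picture is of the moment at which its call begins. calibration takes no time and is no camera call.
- bot.job_done(): hands the job in; it is judged then, once.
The state is a dict: "clock": time; "qpos": joint angles; "qvel": joint speeds; "tau": joint torques, N m; "tool_pos": TCP position; "eef_rot": TCP orientation; "ft_force": force on the tool from outside, world axes, zero at the start; "wrist_torque": the same for the moment, N m; "opening": finger opening in m; "grip_force": force on a finger pad.
Only numpy, scipy, OpenCV 4.12 (cv2) and the standard library are available. Lean on these libraries where they do the work, as an engineer would, in place of code of your own. Each camera call takes 0.05 s, during which the arm holds its last target. There are 200 camera calls.

## Working session

There is one attempt and no reset: what is moved stays moved. The work goes in short steps, Python scripts to look and compute and a shell command to move; the robot and the scene stay as the last step left them, time stands still between calls to the robot, and variables do not carry over. Pictures are saved under pics/ and viewed, at most 10 in all, crops included, and the job is handed in when it is done.

```bash
mkdir -p pics; ls
python3 - <<'E'
from station import bot
import cv2, numpy as np
for n in("scene","top"):
    im=bot.camera(n); cv2.imwrite(f"pics/{n}0.png",im)
    c=bot.calibration(n); print(n,np.round(c["K"],1).tolist(),np.round(c["position"],4),np.round(c["rotation"],4).tolist())
s=bot.read_state();print(s["clock"],s["tool_pos"],s["eef_rot"],s["opening"],s["ft_force"])
E
```

```text
pics
scene [[480.3, 0.0, 253.3], [0.0, 480.3, 195.1], [0.0, 0.0, 1.0]] [1.4265 0.444  1.2305] [-0.1916, 0.5406, 0.7685, -0.2836]
top [[456.1, 0.0, 260.3], [0.0, 456.1, 185.9], [0.0, 0.0, 1.0]] [0.2711 0.0991 1.4188] [-0.0665, 0.7063, -0.7017, 0.0656]
0.1 [ 0.28926147 -0.58118899  0.25200244] [-1.15298690e-03  9.73452272e-01  2.28886943e-01 -3.35943868e-04] 0.08525148130785494 [1.17765427 0.97272413 0.16866073]
```

View pics/scene0.png

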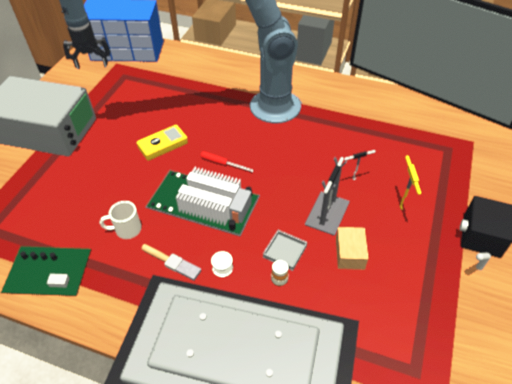

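View pics/top0.png

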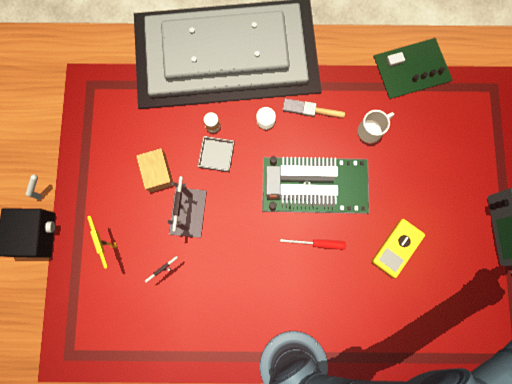

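Run:
```python
import cv2, numpy as np
s=cv2.imread("pics/scene0.png");t=cv2.imread("pics/top0.png")
r=lambda im,x,y,w,h,W,H:cv2.resize(im[y:y+h,x:x+w],(W,H),interpolation=cv2.INTER_CUBIC)
a=np.hstack([r(t,80,140,133,150,400,300)[:, :],r(s,300,130,133,100,400,300)]) if 0 else np.hstack([r(t,80,165,133,125,400,300)*1,r(s,300,140,133,100,400,300)])
b=np.hstack([r(t,250,145,133,75,400,300),r(s,140,155,133,100,400,300)])
b[:, :400]=0; b[:225,:400]=r(t,250,145,133,75,400,225)
a[:, :400]=0; a[:300,:320]=r(t,80,165,133,125,319+1,300)
cv2.imwrite("pics/crop1.png",np.vstack([a,b]))
```

```text
(no output)
```

View pics/crop1.png

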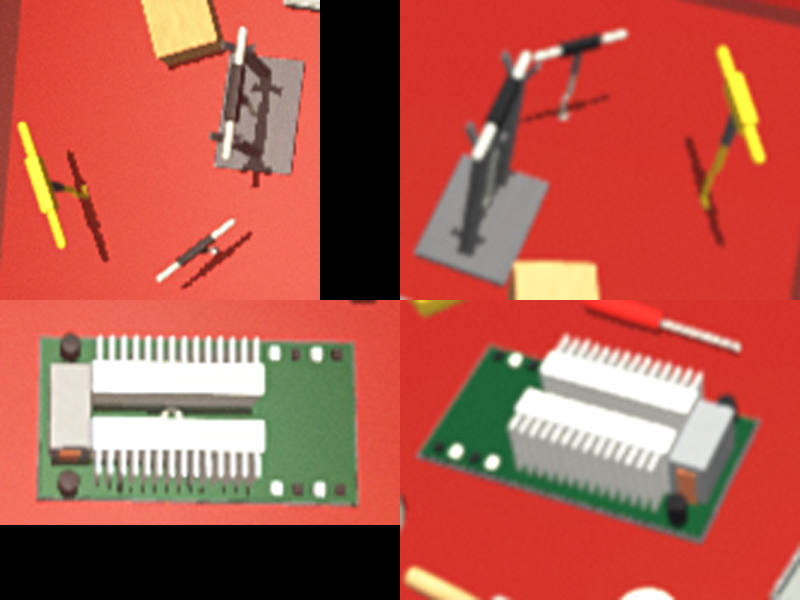

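```bash
cat > h.py <<'E'
import cv2, numpy as np
from station import bot
from scipy.spatial.transform import Rotation as R
def cal(n):
    c=bot.calibration(n); q=c["rotation"]
    return np.array(c["K"]),np.array(c["position"]),R.from_quat([q[1],q[2],q[3],q[0]]).as_matrix()
def ray(n,px,z):
    K,p,M=cal(n); d=np.c_[np.atleast_2d(px),np.ones(len(np.atleast_2d(px)))]@np.linalg.inv(K).T@M.T
    return p+d*((z-p[2])/d[:,2])[:,None]
def tool():
    s=bot.read_state(); q=s["eef_rot"]; return np.array(s["tool_pos"]),R.from_quat([q[1],q[2],q[3],q[0]]),s
def go(target,yaw):
    """shift in tool axes and rotvec to target TCP, pointing down, tool x at yaw"""
    p,r,s=tool(); T=R.from_euler('z',yaw)*R.from_euler('x',np.pi)
    return np.round(r.inv().apply(np.array(target)-p),4),np.round((r.inv()*T).as_rotvec(),4)
def blob(m,x0,y0,x1,y1):
    k=np.zeros_like(m);k[y0:y1,x0:x1]=m[y0:y1,x0:x1];return k
def edges(k): # min area rect of all pixels
    return cv2.minAreaRect(np.argwhere(k)[:,::-1].astype(np.float32))
E
python3 - <<'E'
from h import *
t=cv2.imread("pics/top0.png");s=cv2.imread("pics/scene0.png")
def hs(i): return cv2.cvtColor(i,cv2.COLOR_BGR2HSV)
H=hs(t)
g=blob(((H[...,0]>40)&(H[...,0]<90)&(H[...,1]>80)).astype(np.uint8),250,145,385,225)
r=edges(g);b=ray("top",cv2.boxPoints(r),.008)[:,:2]; print("board top",r,"\n",b.round(4),b.mean(0),[np.linalg.norm(b[i]-b[i-1]).round(3) for i in range(2)])
H2=hs(s)
g=blob(((H2[...,0]>40)&(H2[...,0]<90)&(H2[...,1]>80)).astype(np.uint8),140,160,265,240)
c=max(cv2.findContours(g,0,1)[0],key=cv2.contourArea);hull=cv2.convexHull(c)
q=cv2.approxPolyDP(hull,5,True)[:,0]; print("board scene px",q.tolist(),"\n",ray("scene",q,.008)[:,:2].round(4))
# white rods
for n,Hh,bx in(("top",H,(165,170,200,240)),("scene",H2,(318,150,352,200))):
    k=blob(((Hh[...,1]<70)&(Hh[...,2]>170)).astype(np.uint8),*bx)
    nn,lab,st,ce=cv2.connectedComponentsWithStats(k)
    for i in range(1,nn):
        if st[i,4]>8: print(n,"rod",st[i].tolist(),ce[i].round(1),ray(n,ce[i],.187)[0].round(4))
# stand foot and tray
k=blob(((H[...,1]<60)&(H[...,2]>60)&(H[...,2]<170)).astype(np.uint8),165,180,215,245)
r=edges(k); print("foot?",r)
k=blob((H[...,1]<90).astype(np.uint8),190,130,245,180); nn,lab,st,ce=cv2.connectedComponentsWithStats(k);i=1+st[1:,4].argmax()
r=edges(lab==i);b=ray("top",cv2.boxPoints(r),.022)[:,:2];print("tray",r,b.round(4).tolist(),b.mean(0),[np.linalg.norm(b[i]-b[i-1]).round(3) for i in range(2)])
# ring
k=blob(((H[...,1]<60)&(H[...,2]>110)).astype(np.uint8),280,179,335,186); nn,lab,st,ce=cv2.connectedComponentsWithStats(k)
for i in range(1,nn): print("ring?",st[i].tolist(),ce[i].round(1),ray("top",ce[i],.014)[0].round(4))
E
```

```text
board top ((315.5046081542969, 184.7700958251953), (104.01919555664062, 51.50969696044922), 1.1457629203796387) 
 [[ 0.4635  0.093 ]
 [ 0.6288  0.0906]
 [ 0.6242 -0.2404]
 [ 0.4591 -0.231 ]] [ 0.54387692 -0.07195887] [np.float64(0.324), np.float64(0.165)]
board scene px [[148, 204], [170, 171], [257, 196], [239, 233]] 
 [[ 0.6177 -0.2344]
 [ 0.4603 -0.2322]
 [ 0.4664  0.0917]
 [ 0.6267  0.0895]]
top rod [177, 176, 6, 16, 54] [179.4 183.9] [0.5084 0.324  0.187 ]
top rod [192, 192, 7, 9, 22] [194.5 196.8] [0.4728 0.2814 0.187 ]
top rod [182, 195, 4, 6, 13] [183.2 197.6] [0.4703 0.3123 0.187 ]
top rod [189, 202, 11, 35, 251] [194.8 221.6] [0.4048 0.2782 0.187 ]
top rod [180, 210, 4, 11, 21] [181.2 214.7] [0.4233 0.3159 0.187 ]
top rod [171, 215, 6, 17, 66] [174.  223.3] [0.3998 0.3345 0.187 ]
top rod [177, 229, 5, 6, 15] [178.8 231.6] [0.3774 0.3205 0.187 ]
scene rod [338, 157, 6, 9, 31] [340.2 161.2] [0.3954 0.3331 0.187 ]
scene rod [345, 156, 7, 4, 18] [348.1 157.6] [0.3727 0.3522 0.187 ]
scene rod [322, 181, 10, 12, 48] [327.2 186.9] [0.5077 0.322  0.187 ]
foot? ((186.3007049560547, 209.84332275390625), (33.99113845825195, 50.89265823364258), 6.170175075531006)
tray ((215.71096801757812, 153.3786163330078), (31.779953002929688, 31.399810791015625), 8.746161460876465) [[0.5964, 0.2992], [0.6979, 0.2873], [0.6826, 0.187], [0.5815, 0.2002]] [0.63960167 0.2434081 ] [np.float64(0.1), np.float64(0.102)]
ring? [280, 179, 55, 7, 212] [306.6 182.3] [ 0.5495 -0.0433  0.014 ]
```

Run:
```python
from h import *
t=cv2.imread("pics/top0.png");g=cv2.cvtColor(t,cv2.COLOR_BGR2GRAY).astype(float)
up=[];lo=[]
for x in range(284,336,2):
    c=g[:,x]; w=c>200
    # lower sink's top edge (near side) : first white row going down from 182 ; upper sink: last white row going up
    a=next(y for y in range(186,200) if w[y]); b=next(y for y in range(181,165,-1) if w[y] and w[y-2])
    f=a-1+(200-c[a-1])/(c[a]-c[a-1])
    h=b+(c[b]-200)/(c[b]-c[b+1])
    lo.append((x,f)); up.append((x,h))
for n,e in(("lo",lo),("up",up)):
    P=ray("top",np.array(e),.08)[:,:2]; k=np.polyfit(P[:,1],P[:,0],1); r=P[:,0]-np.polyval(k,P[:,1]); print(n,k.round(4),r.std().round(4),"x at y=-.129,-.04",np.polyval(k,[-.129,-.04]).round(4))
for y in(172,175,192,195):
    c=g[y]; i=next(i for i in range(325,350) if c[i]<170); e=i-1+(c[i-1]-170)/(c[i-1]-c[i]); print("mouth edge",y,e,ray("top",(e,y),.08)[0].round(4))
print(g[178:188,296:320].astype(int))
```

```text
** On entry to DLASCL parameter number  4 had an illegal value
 ** On entry to DLASCL parameter number  4 had an illegal value
 ** On entry to DLASCL parameter number  4 had an illegal value
 ** On entry to DLASCL parameter number  4 had an illegal value
 ** On entry to DLASCL parameter number  5 had an illegal value
 ** On entry to DLASCL parameter number  4 had an illegal value<stdin>:8: RuntimeWarning: divide by zero encountered in scalar divide
h.py:8: RuntimeWarning: invalid value encountered in matmul
  K,p,M=cal(n); d=np.c_[np.atleast_2d(px),np.ones(len(np.atleast_2d(px)))]@np.linalg.inv(K).T@M.T
Traceback (most recent call last):
numpy.linalg.LinAlgError: SVD did not converge in Linear Least Squares
```

Run:
```python
from h import *
t=cv2.imread("pics/top0.png");g=cv2.cvtColor(t,cv2.COLOR_BGR2GRAY).astype(float)
print(g[160:200,290].astype(int),g[160:200,320].astype(int))
def cross(c,a,b,th):
    s=1 if b>a else -1
    for i in range(a,b,s):
        if (c[i]-th)*(c[i+s]-th)<=0 and c[i]!=c[i+s]: return i+s*(th-c[i])/(c[i+s]-c[i])
    return np.nan
for n,a,b in(("lo",182,194),("up",182,168)):
    e=np.array([(x,cross(g[:,x],a,b,205)) for x in list(range(286,298,2))+list(range(318,335,2))]); e=e[np.isfinite(e[:,1])]
    P=ray("top",e,.08)[:,:2]; k=np.polyfit(P[:,1],P[:,0],1); print(n,len(e),k.round(4),(P[:,0]-np.polyval(k,P[:,1])).std().round(4),"x at y=-.129,-.04",np.polyval(k,[-.129,-.04]).round(4))
for y in(171,174,192,195): 
    e=cross(g[y],326,350,160); print("mouth edge",y,e,ray("top",(e,y),.08)[0].round(4))
print(g[177:187,296:320].astype(int))
```

```text
[218 218 221 217 221 253 255 255 255 255 255 255 255 255 255 255 145 134
 135 118  83  67 109 159 255 255 255 255 255 255 255 255 255 255 255 224
 223 224 219 219] [158 161 164 163 163 166 255 255 255 255 255 255 255 255 255 255 156 128
 134 138 111  77  71 107 156 255 255 255 255 255 255 255 255 255 254 199
 162 165 188 205]
lo 15 [0.0212 0.5322] 0.0003 x at y=-.129,-.04 [0.5294 0.5313]
up 15 [0.0087 0.5572] 0.0005 x at y=-.129,-.04 [0.5561 0.5568]
mouth edge 171 337.8189655172414 [ 0.5717 -0.131   0.08  ]
mouth edge 174 337.82608695652175 [ 0.5625 -0.1308  0.08  ]
mouth edge 192 338.0238095238095 [ 0.5076 -0.13    0.08  ]
mouth edge 195 337.68817204301075 [ 0.4985 -0.1288  0.08  ]
[[129 131 133 132 132 130 133 132 129 130 127 132 132 130 134 127 130 132
  131 131 129 129 129 133]
 [140 140 137 139 139 137 141 138 138 139 141 137 137 136 139 140 136 138
  138 137 134 137 138 138]
 [124 126 127 127 128 128 125 126 129 141 138 137 139 138 140 137 140 139
  138 140 139 142 140 137]
 [ 90  94  89  95  93  92  96  90  90 105 118 117 106  99  99 106 106 105
  106 108 107 106 108 111]
 [ 70  71  74  72  72  68  67  67  98 133 139 139 131 110  70  65  72  71
   72  72  75  74  77  75]
 [111 113 102  66  70  63  67 106 208 219 128 131 198 254 134  69  67  73
   67  70  69  68  74  71]
 [148 148 144 129 128 123 129 178 254 223 121 121 207 255 186 111 108 116
  115 110 110 111 108 105]
 [251 251 251 251 252 251 250 254 255 237 204 203 229 255 232 203 200 198
  195 179 174 171 158 154]
 [255 255 255 255 255 255 255 255 255 255 255 255 255 255 255 255 255 255
  255 255 255 255 255 255]
 [255 255 255 255 255 255 255 255 255 255 255 255 255 255 255 255 255 255
  255 255 255 255 255 255]]
```

Run:
```python
from h import *
print(go((.5,-.15,.30),.18));print(go((.4541,.3293,.28),-.097))
```

```text
(array([ 0.3808, -0.2922, -0.0473]), array([-0.0024,  0.0005,  0.2819]))
(array([ 0.5533, -0.7417, -0.0263]), array([-0.0023,  0.0008,  0.5589]))
```

Careful with the scale: shifts go in shares of 0.8 m and turns go in shares of 2 rad. That gives: -0.742 m / 0.8 = -0.9275, 0.553 m / 0.8 = 0.6913, 0.559 rad / 2 = 0.2795.

```bash
echo '[{"sx": 0.2375, "sy": -0.1825, "sz": -0.0588, "az": 0.07}, {"sx": 0.2375, "sy": -0.1825, "sz": -0.0588, "az": 0.07}, {"sx": 0.2375, "sy": -0.1825, "sz": -0.0588, "az": 0.07}, {"sx": 0.2375, "sy": -0.1825, "sz": -0.0588, "az": 0.07}, {"sx": 0.4763, "sy": -0.365, "sz": -0.0588, "az": 0.141}, {"sx": 0.4763, "sy": -0.365, "sz": -0.0588, "az": 0.141}, {"sx": 0.4763, "sy": -0.365, "sz": -0.0588, "az": 0.141}, {"sx": 0.4763, "sy": -0.365, "sz": -0.0588, "az": 0.141}, {"sx": 0.6913, "sy": -0.9275, "sz": -0.0325, "az": 0.2795}, {"sx": 0.6913, "sy": -0.9275, "sz": -0.0325, "az": 0.2795}, {"sx": 0.6913, "sy": -0.9275, "sz": -0.0325, "az": 0.2795}, {"sx": 0.6913, "sy": -0.9275, "sz": -0.0325, "az": 0.2795}, {"sx": 0.6913, "sy": -0.9275, "sz": -0.0325, "az": 0.2795}, {"sx": 0.6913, "sy": -0.9275, "sz": -0.0325, "az": 0.2795}, {"sx": 0.6913, "sy": -0.9275, "sz": -0.0325, "az": 0.2795}, {"sx": 0.6913, "sy": -0.9275, "sz": -0.0325, "az": 0.2795}, {"sx": 0.6913, "sy": -0.9275, "sz": -0.0325, "az": 0.2795}, {"sx": 0.6913, "sy": -0.9275, "sz": -0.0325, "az": 0.2795}]' > rows.txt && python3 -m inch rows.txt 0.06
python3 - <<'E'
from h import *
print(go((.4541,.3293,.188),-.097))
E
```

```text
clock: 2.35
tool_pos: [0.454, 0.3279, 0.2786]
eef_rot: [0.001, 0.999, -0.049, -0.0]
ft_force: [0.1, -0.8, -0.1]
opening: 0.0604
grip_force: 0.0
(array([ 0.    , -0.0015,  0.0906]), array([ 0.0016,  0.0008, -0.0002]))
```

Converted, 0.09 m / 0.8 = 0.1125, 0.05 m / 0.8 = 0.0625.

```bash
echo '[{"sy": -0.0013, "sz": 0.0625}, {"sy": -0.0013, "sz": 0.1125}, {"sy": -0.0013, "sz": 0.1125}, {"sy": -0.0013, "sz": 0.1125}]' > rows.txt && python3 -m inch rows.txt
echo '[{}, {}, {}, {}, {}, {}]' > rows.txt && python3 -m inch rows.txt 0 50
python3 - <<'E'
from h import *
cv2.imwrite("pics/g_s.png",bot.camera("scene"));cv2.imwrite("pics/g_t.png",bot.camera("top"))
print(tool()[2]["ft_force"],tool()[0])
E
```

```text
clock: 2.85
tool_pos: [0.4556, 0.3291, 0.1907]
eef_rot: [-0.0, 0.999, -0.05, 0.001]
ft_force: [0.5, 0.1, 0.7]
opening: 0.0603
grip_force: 0.0
clock: 3.6
tool_pos: [0.4549, 0.33, 0.1907]
eef_rot: [-0.0, 0.999, -0.049, 0.001]
ft_force: [-0.7, -2.1, 6.4]
opening: 0.0129
grip_force: 50.2
[-1.15506875 -1.82001779  6.19478602] [0.45490768 0.33003101 0.19069265]
```

Converted, -0.11 m / 0.8 = -0.1375, -0.1 m / 0.8 = -0.125.

```bash
echo '[{"sz": -0.0625}, {"sz": -0.125}, {"sz": -0.1375}, {"sz": -0.1375}]' > rows.txt && python3 -m inch rows.txt 0 80
python3 - <<'E'
from h import *
print(go((.5446,-.0117,.300),-.016))
a=bot.camera("scene");b=bot.camera("top")
r=lambda im,x,y,w,h:cv2.resize(im[y:y+h,x:x+w],(400,400),interpolation=cv2.INTER_CUBIC)
cv2.imwrite("pics/lift.png",np.hstack([r(a,270,100,120,120),r(b,130,130,120,120)]))
E
```

```text
clock: 4.2
tool_pos: [0.454, 0.3297, 0.299]
eef_rot: [0.0, 0.999, -0.049, 0.0]
ft_force: [-1.9, -0.9, -1.7]
opening: 0.0126
grip_force: 79.3
(array([ 0.1233,  0.331 , -0.0009]), array([ 0.    , -0.0002, -0.0811]))
```

View pics/lift.png

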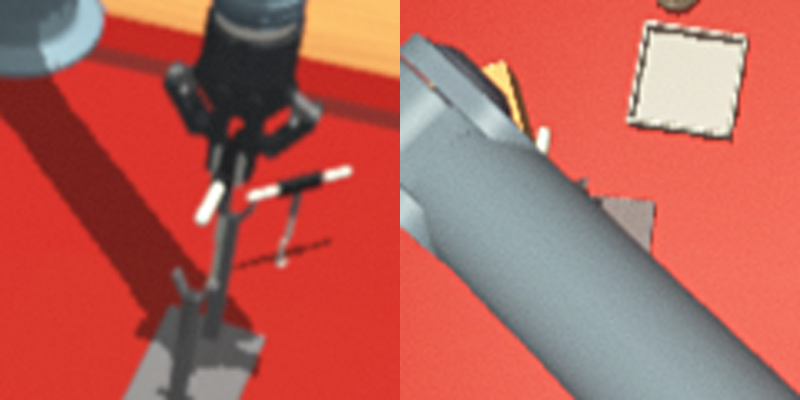

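Converted, 0.331 m / 0.8 = 0.4138, 0.31 m / 0.8 = 0.3875, -0.081 rad / 2 = -0.0405.

```bash
echo '[{"sx": 0.025, "sy": 0.0625, "sz": -0.0013}, {"sx": 0.05, "sy": 0.1375, "sz": -0.0013, "az": -0.015}, {"sx": 0.075, "sy": 0.2063, "sz": -0.0013, "az": -0.025}, {"sx": 0.1, "sy": 0.275, "sz": -0.0013, "az": -0.0405}, {"sx": 0.125, "sy": 0.3375, "sz": -0.0013, "az": -0.0405}, {"sx": 0.1438, "sy": 0.3875, "sz": -0.0013, "az": -0.0405}, {"sx": 0.1538, "sy": 0.4138, "sz": -0.0013, "az": -0.0405}, {"sx": 0.1538, "sy": 0.4138, "sz": -0.0013, "az": -0.0405}, {"sx": 0.1538, "sy": 0.4138, "sz": -0.0013, "az": -0.0405}]' > rows.txt && python3 -m inch rows.txt
python3 - <<'E'
from h import *
print(go((.5446,-.0117,.300),-.016))
a=bot.camera("scene");cv2.imwrite("pics/over_s.png",a);b=bot.camera("top");cv2.imwrite("pics/over_t.png",b)
r=lambda im,x,y,w,h:cv2.resize(im[y:y+h,x:x+w],(500,600),interpolation=cv2.INTER_CUBIC)
cv2.imwrite("pics/over.png",r(a,150,100,100,120))
E
```

```text
clock: 5.42
tool_pos: [0.5435, -0.0098, 0.2988]
eef_rot: [-0.001, 1.0, -0.007, -0.001]
ft_force: [1.4, 1.2, -2.6]
opening: 0.0129
grip_force: 79.1
(array([ 0.0012,  0.0019, -0.0012]), array([-0.0014,  0.0029,  0.0019]))
```

View pics/over.png

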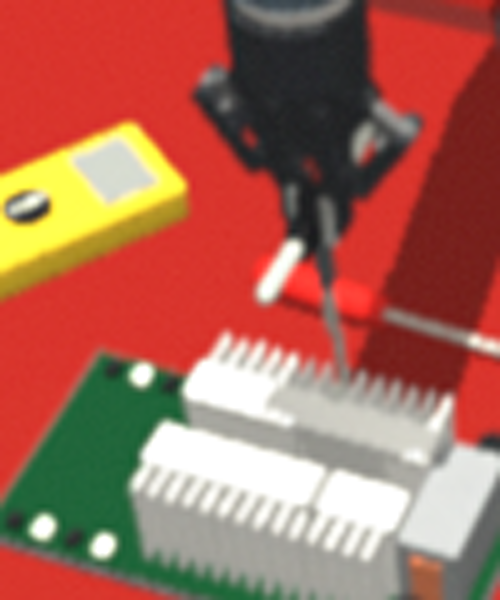

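Run:
```python
from h import *
K,p,M=cal("scene")
def pr(P): c=M.T@(np.array(P)-p); return (K@c/c[2])[:2].round(1)
for z in(.17,.16,.15,.14,.13): print(z,pr((.5435,-.01,z)),pr((.5495,-.01,z)),pr((.5345,-.01,z)))
print("rod end",pr((.5435+.077,-.0112,.293)))
a=cv2.imread("pics/over_s.png"); print(cv2.cvtColor(a,6)[168:186,210:228])
```

```text
0.17 [216.3 171.4] [215.5 172.8] [217.4 169.3]
0.16 [216.5 173.6] [215.7 175. ] [217.6 171.6]
0.15 [216.7 175.9] [216.  177.2] [217.9 173.8]
0.14 [217.  178.1] [216.2 179.4] [218.1 176. ]
0.13 [217.2 180.2] [216.4 181.6] [218.3 178.2]
rod end [201.6 160.1]
[[ 99 101 100 101 101 104 112 121 123 109 101 100  91  66  57  57  56  57]
 [100 100 101 100 100 101 114 124 124 110 100  95  80  63  57  59  57  57]
 [110 103 108 103 101 103 114 121 123 111  96  84  66  58  56  54  56  58]
 [122 119 130 112 103 108 114 118 121 111  96  80  60  56  56  58  58  59]
 [135 149 152 124 121 138 126 120 120 117  96  74  61  56  54  57  57  59]
 [151 171 160 131 145 163 139 117 124 125  94  75  78  65  55  55  58  56]
 [167 174 157 143 161 169 141 119 127 127  91 100 125  89  63  69  70  61]
 [175 168 159 159 170 164 144 129 131 125 102 132 157 113  86 106 103  73]
 [170 164 167 176 170 161 156 150 145 133 129 156 160 119 117 146 130  91]
 [176 175 180 181 167 163 166 166 157 152 162 170 154 129 148 163 139 110]
 [194 192 194 190 175 168 168 165 163 168 177 167 155 149 166 165 146 134]
 [201 201 205 203 194 182 171 170 174 180 178 167 162 169 172 162 154 154]
 [202 203 204 204 201 197 189 186 191 194 186 175 175 182 172 163 165 170]
 [202 202 203 203 202 204 201 202 203 203 200 194 191 193 186 178 175 174]
 [200 201 203 202 203 205 205 204 206 205 206 203 202 204 205 197 189 183]
 [199 202 201 202 202 204 204 205 204 205 206 206 205 208 206 206 202 201]
 [193 198 199 202 203 203 204 205 205 205 205 206 206 207 207 208 208 208]
 [171 177 182 192 199 201 201 203 205 206 204 207 207 207 207 209 209 209]]
```

Run:
```python
from h import *
b=cv2.imread("pics/over_t.png")
cv2.imwrite("pics/over_t2.png",cv2.resize(b[120:240,240:400],(800,600),interpolation=cv2.INTER_CUBIC))
K,p,M=cal("top")
def pr(P): c=M.T@(np.array(P)-p); return (K@c/c[2])[:2].round(1)
for x in(-.077,0,.077): print(pr((.5435+x,-.01,.293)))
print(pr((.5435,-.01,.145)))
```

```text
[304.7 193.2]
[304.3 163.2]
[304. 134.]
[299.5 175.4]
```

View pics/over_t2.png

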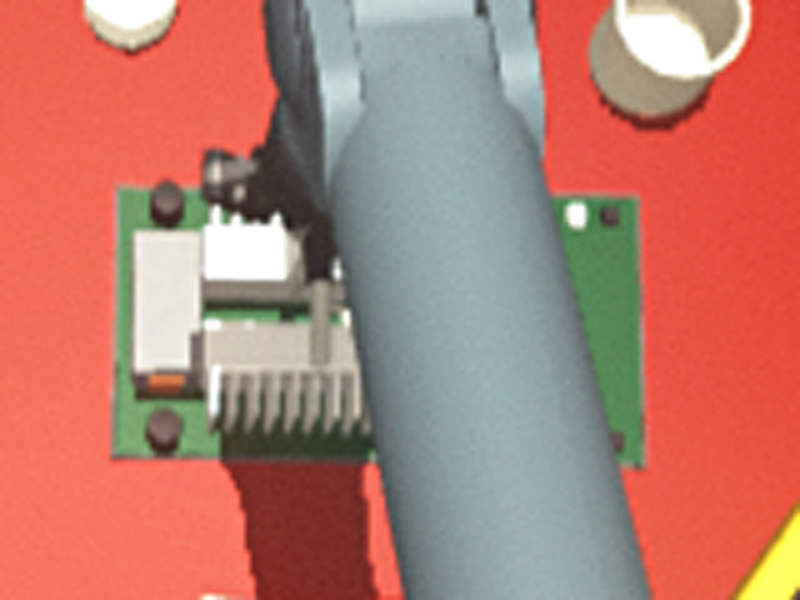

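Converted, 0.11 m / 0.8 = 0.1375, 0.001 m / 0.8 = 0.0013.

```bash
echo '[{"sx": 0.0013, "sz": 0.025}, {"sx": 0.0013, "sz": 0.05}, {"sx": 0.0013, "sz": 0.075}, {"sx": 0.0013, "sz": 0.0875}, {"sx": 0.0013, "sz": 0.1}, {"sx": 0.0013, "sz": 0.1125}, {"sx": 0.0013, "sz": 0.125}, {"sx": 0.0013, "sz": 0.1375}, {"sx": 0.0013, "sz": 0.1375}, {"sx": 0.0013, "sz": 0.1375}]' > rows.txt && python3 -m inch rows.txt
python3 - <<'E'
from h import *
for i in range(3): bot.camera("top"); print(tool()[0].round(4),tool()[2]["ft_force"].round(2) if hasattr(tool()[2]["ft_force"],'round') else tool()[2]["ft_force"])
E
```

```text
clock: 6.78
tool_pos: [0.5457, -0.0116, 0.1905]
eef_rot: [-0.0, 1.0, -0.008, 0.0]
ft_force: [-0.2, -0.1, -1.9]
opening: 0.0128
grip_force: 79.1
[ 0.5459 -0.0116  0.1907] [ 0.21  0.8  -1.01]
[ 0.5459 -0.0116  0.1908] [ 0.45 -0.56 -1.2 ]
[ 0.5459 -0.0116  0.1908] [-0.4  -0.18 -0.61]
```

Converted, 0.014 m / 0.8 = 0.0175, 0.007 m / 0.8 = 0.0088.

```bash
echo '[{"sz": 0.0088}, {"sz": 0.0175}, {"sz": 0.0175}]' > rows.txt && python3 -m inch rows.txt | egrep 'tool_pos|ft'
echo '[{"sz": 0.0019}, {"sz": 0.0038}, {"sz": 0.0038}]' > rows.txt && python3 -m inch rows.txt | egrep 'tool_pos|ft'
```

```text
tool_pos: [0.5446, -0.0117, 0.1751]
ft_force: [-0.3, -0.1, -2.1]
tool_pos: [0.5455, -0.0116, 0.1732]
ft_force: [-0.7, -0.1, -1.6]
```

Converted, 0.002 m / 0.8 = 0.0025, 0.0015 m / 0.8 = 0.0019.

```bash
echo '[{"sz": 0.0019}, {"sz": 0.0025}]' > rows.txt && python3 -m inch rows.txt | egrep 'tool_pos|ft'
echo '[{"sz": 0.0013}, {"sz": 0.0019}]' > rows.txt && python3 -m inch rows.txt | egrep 'tool_pos|ft'
```

```text
tool_pos: [0.5454, -0.0116, 0.1712]
ft_force: [-0.0, -0.0, -1.7]
tool_pos: [0.5454, -0.0116, 0.1697]
ft_force: [0.0, -0.1, -1.7]
```

Converted, 0.0015 m / 0.8 = 0.0019, 0.001 m / 0.8 = 0.0013.

```bash
echo '[{"sz": 0.0013}, {"sz": 0.0019}]' > rows.txt && python3 -m inch rows.txt | egrep 'tool_pos|ft'
echo '[{"sz": 0.0013}, {"sz": 0.0013}]' > rows.txt && python3 -m inch rows.txt | egrep 'tool_pos|ft'
```

```text
tool_pos: [0.5455, -0.0116, 0.1682]
ft_force: [-0.7, -0.0, -1.9]
tool_pos: [0.5458, -0.0116, 0.1677]
ft_force: [0.2, -0.7, 0.5]
```

Converted, 0.001 m / 0.8 = 0.0013.

```bash
echo '[{"sz": 0.0013}, {"sz": 0.0013}]' > rows.txt && python3 -m inch rows.txt | egrep 'tool_pos|ft'
```

```text
tool_pos: [0.546, -0.0116, 0.1671]
ft_force: [-1.1, -0.1, 4.0]
```

Converted, 0.001 m / 0.8 = 0.0013.

```bash
echo '[{"sz": 0.0013}, {"sz": 0.0013}]' > rows.txt && python3 -m inch rows.txt | egrep 'tool_pos|ft'
```

```text
tool_pos: [0.5463, -0.0116, 0.1664]
ft_force: [-1.4, -0.1, 7.3]
```

Converted, 0.066 m / 0.8 = 0.0825, 0.05 m / 0.8 = 0.0625.

```bash
echo '[{"sx": -0.0006, "sz": -0.005}, {"sx": -0.0006, "sz": -0.005}, {"sx": -0.0006, "sy": 0.0125, "sz": -0.005}, {"sx": -0.0006, "sy": 0.0225, "sz": -0.005}, {"sx": -0.0006, "sy": 0.0325, "sz": -0.005}, {"sx": -0.0006, "sy": 0.0425, "sz": -0.005}, {"sx": -0.0006, "sy": 0.0525, "sz": -0.005}, {"sx": -0.0006, "sy": 0.0625, "sz": -0.005}, {"sx": -0.0006, "sy": 0.0725, "sz": -0.005}, {"sx": -0.0006, "sy": 0.0825, "sz": -0.005}]' > rows.txt && python3 -m inch rows.txt
python3 - <<'E'
from h import *
print(go((.5414,-.180,.170),-.016)); o=np.array([.5427,-.1297,0]);print(R.from_euler('z',-.016).inv().apply(tool()[0]-o).round(4))
E
```

```text
clock: 10.42
tool_pos: [0.5439, -0.0781, 0.1693]
eef_rot: [-0.0, 1.0, -0.008, 0.0]
ft_force: [-1.1, -0.3, -1.6]
opening: 0.013
grip_force: 79.1
(array([-0.0009,  0.1019, -0.0007]), array([-0.0001, -0.    , -0.0002]))
[0.0004 0.0516 0.1693]
```

Converted, 0.102 m / 0.8 = 0.1275, 0.099 m / 0.8 = 0.1238.

```bash
echo '[{"sy": 0.01}, {"sy": 0.02}, {"sy": 0.03}, {"sy": 0.04}, {"sy": 0.05}, {"sy": 0.06}, {"sy": 0.07}, {"sy": 0.08}, {"sy": 0.09}, {"sy": 0.1}, {"sy": 0.11}, {"sy": 0.1175}, {"sy": 0.1238}, {"sy": 0.1275}, {"sy": 0.1275}]' > rows.txt && python3 -m inch rows.txt
python3 - <<'E'
from h import *
a=bot.camera("scene");b=bot.camera("top")
cv2.imwrite("pics/p_s.png",a);cv2.imwrite("pics/p_t.png",b)
r=lambda im,x,y,w,h:cv2.resize(im[y:y+h,x:x+w],(400,400),interpolation=cv2.INTER_CUBIC)
cv2.imwrite("pics/pull.png",np.hstack([r(a,135,140,100,100),r(b,310,130,100,100)]))
E
```

```text
clock: 12.3
tool_pos: [0.5422, -0.1799, 0.1693]
eef_rot: [0.0, 1.0, -0.008, -0.0]
ft_force: [-0.3, 0.4, -0.7]
opening: 0.0127
grip_force: 79.1
```

View pics/pull.png

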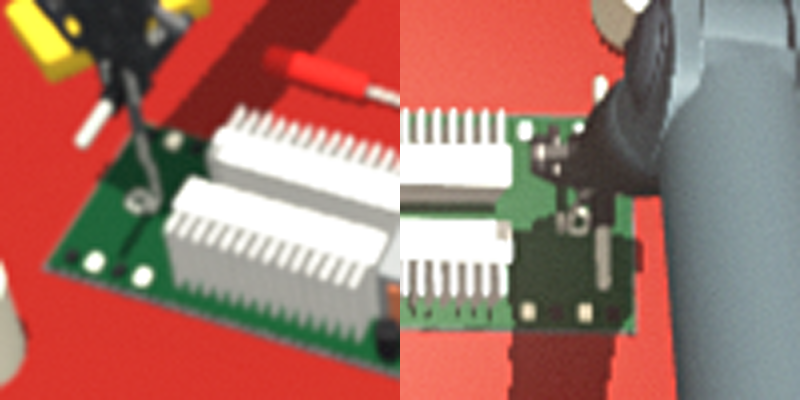

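Converted, -0.13 m / 0.8 = -0.1625, -0.08 m / 0.8 = -0.1.

```bash
echo '[{"sy": -0.0025, "sz": -0.0025}, {"sy": -0.0025, "sz": -0.0375}, {"sy": -0.0025, "sz": -0.1}, {"sy": -0.0025, "sz": -0.1625}, {"sy": -0.0025, "sz": -0.1625}]' > rows.txt && python3 -m inch rows.txt
python3 - <<'E'
from h import *
print(go((.4545,.3298,.299),-.098))
a=bot.camera("scene");b=bot.camera("top")
cv2.imwrite("pics/q_s.png",a);cv2.imwrite("pics/q_t.png",b)
E
```

```text
clock: 13.02
tool_pos: [0.5458, -0.1778, 0.3054]
eef_rot: [0.002, 1.0, -0.008, 0.006]
ft_force: [1.5, 0.7, -1.6]
opening: 0.0126
grip_force: 79.2
(array([-0.0992, -0.5061,  0.0036]), array([ 0.0029, -0.0116,  0.0825]))
```

Converted, -0.5063 m / 0.8 = -0.6329, -0.0958 m / 0.8 = -0.1198, 0.082 rad / 2 = 0.041.

```bash
echo '[{"sy": -0.05}, {"sx": -0.0125, "sy": -0.125, "az": 0.01}, {"sx": -0.025, "sy": -0.2, "az": 0.02}, {"sx": -0.0375, "sy": -0.275, "az": 0.03}, {"sx": -0.0563, "sy": -0.35, "az": 0.041}, {"sx": -0.075, "sy": -0.425, "az": 0.041}, {"sx": -0.0938, "sy": -0.5, "az": 0.041}, {"sx": -0.1063, "sy": -0.5625, "az": 0.041}, {"sx": -0.1175, "sy": -0.6125, "az": 0.041}, {"sx": -0.1198, "sy": -0.6329, "az": 0.041}, {"sx": -0.1198, "sy": -0.6329, "az": 0.041}, {"sx": -0.1198, "sy": -0.6329, "az": 0.041}, {"sx": -0.1198, "sy": -0.6329, "az": 0.041}]' > rows.txt && python3 -m inch rows.txt
python3 - <<'E'
from h import *
for i in range(2):
    bot.camera("top")
    print(go((.4545,.330,.1905),-.098),tool()[0])
E
```

```text
clock: 14.75
tool_pos: [0.4559, 0.3278, 0.299]
eef_rot: [0.001, 0.999, -0.051, 0.0]
ft_force: [0.8, 0.7, -1.4]
opening: 0.0127
grip_force: 79.1
(array([-0.0014, -0.0018,  0.1086]), array([ 0.0011, -0.0003, -0.0035])) [0.45567285 0.32820085 0.29915137]
(array([-0.0012, -0.0014,  0.1088]), array([ 0.0007, -0.0004, -0.003 ])) [0.45552719 0.32857568 0.29928489]
```

Converted, 0.1085 m / 0.8 = 0.1356, -0.001 m / 0.8 = -0.0013.

```bash
echo '[{"sx": -0.0013, "sy": -0.001, "sz": 0.0375}, {"sx": -0.0013, "sy": -0.001, "sz": 0.075}, {"sx": -0.0013, "sy": -0.001, "sz": 0.1}, {"sx": -0.0013, "sy": -0.001, "sz": 0.1188}, {"sx": -0.0013, "sy": -0.001, "sz": 0.1275}, {"sx": -0.0013, "sy": -0.001, "sz": 0.1325}, {"sx": -0.0013, "sy": -0.001, "sz": 0.1356}, {"sx": -0.0013, "sy": -0.001, "sz": 0.1356}, {"sx": -0.0013, "sy": -0.001, "sz": 0.1356}]' > rows.txt && python3 -m inch rows.txt
python3 - <<'E'
from h import *
for i in range(2):
    bot.camera("scene"); print(tool()[0],np.round(tool()[2]["ft_force"],1))
E
```

```text
clock: 15.98
tool_pos: [0.4542, 0.3307, 0.1914]
eef_rot: [0.0, 0.999, -0.049, 0.0]
ft_force: [-0.2, -2.2, 2.4]
opening: 0.0125
grip_force: 79.8
[0.45417149 0.33069755 0.19134564] [-0.6 -3.7  3.2]
[0.45416115 0.33071391 0.19132155] [-0.7 -3.6  3.8]
```

```bash
echo '[{"sy": 0.0009}, {"sy": 0.0009}, {"sy": 0.0009}]' > rows.txt && python3 -m inch rows.txt 0.05
echo '[{}, {"sz": -0.05}, {"sz": -0.125}, {"sz": -0.1375}]' > rows.txt && python3 -m inch rows.txt
python3 - <<'E'
from h import *
# ring from pics taken with hook lifted
for n,bx in(("top",(340,172,368,200)),("scene",(155,178,190,205))):
    a=cv2.imread(f"pics/q_{n[0]}.png");H=cv2.cvtColor(a,cv2.COLOR_BGR2HSV)
    k=blob(((H[...,1]<90)&(H[...,2]>70)).astype(np.uint8),*bx);nn,l,st,ce=cv2.connectedComponentsWithStats(k)
    for i in range(1,nn):
        if st[i,4]>6:
            m=(st[i,0]+(st[i,2]-1)/2,st[i,1]+(st[i,3]-1)/2); print(n,st[i].tolist(),ce[i].round(1),ray(n,m,.0115)[0].round(4),ray(n,ce[i],.0125)[0].round(4))
a=bot.camera("scene");b=bot.camera("top");cv2.imwrite("pics/r_s.png",a);cv2.imwrite("pics/r_t.png",b)
r=lambda im,x,y,w,h:cv2.resize(im[y:y+h,x:x+w],(400,400),interpolation=cv2.INTER_CUBIC)
q=cv2.imread("pics/q_t.png")
cv2.imwrite("pics/ret.png",np.hstack([r(a,280,130,100,100),r(b,315,145,60,60)]))
E
```

```text
clock: 16.45
tool_pos: [0.4536, 0.331, 0.1909]
eef_rot: [-0.001, 0.999, -0.049, 0.0]
ft_force: [-1.4, 0.3, 0.5]
opening: 0.0501
grip_force: 0.0
clock: 16.95
tool_pos: [0.4556, 0.333, 0.3061]
eef_rot: [-0.003, 0.999, -0.049, 0.004]
ft_force: [0.3, 0.6, -0.6]
opening: 0.05
grip_force: 0.0
top [340, 172, 25, 28, 343] [348.9 181.6] [ 0.5407 -0.1862  0.0115] [ 0.553  -0.1766  0.0125]
top [364, 172, 4, 22, 25] [366.8 183.7] [ 0.5506 -0.2289  0.0115] [ 0.5467 -0.2325  0.0125]
scene [175, 178, 15, 27, 296] [183.4 193.3] [ 0.5321 -0.1514  0.0115] [ 0.5405 -0.1422  0.0125]
scene [166, 186, 8, 8, 52] [169.4 189.6] [ 0.5401 -0.1939  0.0115] [ 0.5414 -0.1935  0.0125]
scene [156, 202, 6, 3, 12] [158.5 203.3] [ 0.6048 -0.2019  0.0115] [ 0.6067 -0.2007  0.0125]
```

View pics/ret.png

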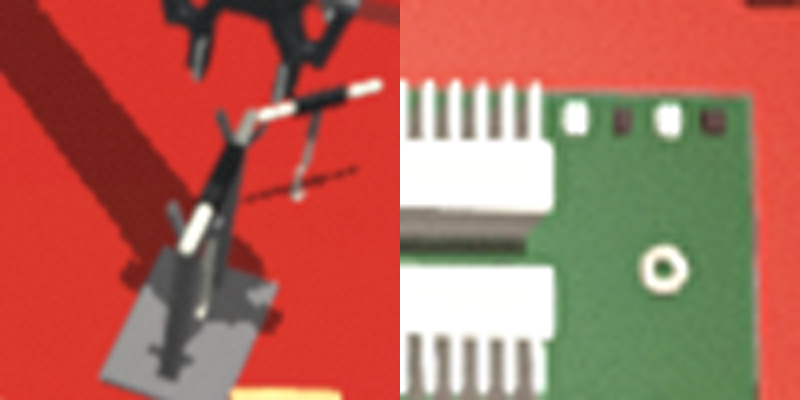

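Run:
```python
from h import *
for n,bx in(("top",(345,175,366,196)),("scene",(160,182,182,199))):
    a=cv2.imread(f"pics/r_{n[0]}.png");H=cv2.cvtColor(a,cv2.COLOR_BGR2HSV)
    k=blob(((H[...,1]<110)&(H[...,2]>100)).astype(np.uint8),*bx);nn,l,st,ce=cv2.connectedComponentsWithStats(k)
    for i in range(1,nn):
        if st[i,4]>6: print(n,st[i].tolist(),ce[i].round(1),ray(n,ce[i],.0125)[0].round(4))
bot.camera("top");print(tool()[0]); print(go((.5414,-.1935,.12),-.016))
```

```text
top [345, 175, 21, 21, 440] [355. 185.] [ 0.5422 -0.1954  0.0125]
scene [175, 184, 7, 15, 67] [178.8 192.9] [ 0.5439 -0.1573  0.0125]
scene [165, 186, 9, 8, 56] [169.2 189.6] [ 0.5415 -0.194   0.0125]
[0.45364973 0.33030868 0.30068333]
(array([0.1386, 0.5127, 0.1808]), array([ 0.    , -0.0004, -0.0822]))
```

Careful with the scale: shifts go in shares of 0.8 m and turns go in shares of 2 rad. That gives: 0.5132 m / 0.8 = 0.6415, 0.05 m / 0.8 = 0.0625, -0.082 rad / 2 = -0.041.

```bash
echo '[{"sx": 0.0125, "sy": 0.05}, {"sx": 0.0313, "sy": 0.125, "az": -0.01}, {"sx": 0.05, "sy": 0.2, "az": -0.02}, {"sx": 0.0688, "sy": 0.275, "az": -0.03}, {"sx": 0.0875, "sy": 0.35, "sz": 0.0125, "az": -0.041}, {"sx": 0.1125, "sy": 0.425, "sz": 0.025, "az": -0.041}, {"sx": 0.1313, "sy": 0.5, "sz": 0.0375, "az": -0.041}, {"sx": 0.15, "sy": 0.5625, "sz": 0.0625, "az": -0.041}, {"sx": 0.1663, "sy": 0.6125, "sz": 0.1, "az": -0.041}, {"sx": 0.1731, "sy": 0.6415, "sz": 0.15, "az": -0.041}, {"sx": 0.1731, "sy": 0.6415, "sz": 0.2125, "az": -0.041}, {"sx": 0.1731, "sy": 0.6415, "sz": 0.25, "az": -0.041}, {"sx": 0.1731, "sy": 0.6415, "sz": 0.25, "az": -0.041}, {"sx": 0.1731, "sy": 0.6415, "sz": 0.25, "az": -0.041}, {"sx": 0.1731, "sy": 0.6415, "sz": 0.25, "az": -0.041}]' > rows.txt && python3 -m inch rows.txt 0.045
python3 - <<'E'
from h import *
for i in range(2):
    bot.camera("top"); print(go((.5412,-.194,.032),-.016),tool()[0])
E
```

```text
clock: 18.98
tool_pos: [0.5426, -0.1941, 0.1025]
eef_rot: [0.001, 1.0, -0.008, 0.002]
ft_force: [0.6, 0.4, 0.6]
opening: 0.0451
grip_force: 0.0
(array([-0.0016, -0.0002,  0.0705]), array([ 0.0011, -0.0031, -0.0001])) [ 0.54254832 -0.19419475  0.1025348 ]
(array([-0.0014, -0.0003,  0.0705]), array([ 0.0011, -0.003 , -0.0001])) [ 0.54241433 -0.19421881  0.10245583]
```

Converted, 0.07 m / 0.8 = 0.0875, 0.069 m / 0.8 = 0.0863.

```bash
echo '[{"sx": -0.0013, "sz": 0.0375}, {"sx": -0.0013, "sz": 0.0688}, {"sx": -0.0013, "sz": 0.0825}, {"sx": -0.0013, "sz": 0.0863}, {"sx": -0.0013, "sz": 0.0875}, {"sx": -0.0013, "sz": 0.0875}]' > rows.txt && python3 -m inch rows.txt
echo '[{}, {}, {}, {}, {}]' > rows.txt && python3 -m inch rows.txt 0 30
```

```text
clock: 19.82
tool_pos: [0.5411, -0.1941, 0.0317]
eef_rot: [0.0, 1.0, -0.008, 0.001]
ft_force: [0.5, -0.1, -0.2]
opening: 0.0453
grip_force: 0.0
clock: 20.45
tool_pos: [0.5407, -0.1941, 0.0315]
eef_rot: [0.0, 1.0, -0.008, 0.0]
ft_force: [-1.0, -0.0, 5.2]
opening: 0.02
grip_force: 29.5
```

Converted, -0.17 m / 0.8 = -0.2125, -0.11 m / 0.8 = -0.1375.

```bash
echo '[{"sz": -0.0125}, {"sz": -0.0625}, {"sz": -0.1375}, {"sz": -0.2125}, {"sz": -0.2125}, {"sz": -0.2125}]' > rows.txt && python3 -m inch rows.txt
python3 - <<'E'
from h import *
bot.camera("top"); print(go((.6396,.2434,.20),-.12),tool()[0])
E
```

```text
clock: 21.2
tool_pos: [0.5397, -0.1938, 0.2007]
eef_rot: [0.0, 1.0, -0.008, -0.0]
ft_force: [-0.1, 0.9, -0.5]
opening: 0.0194
grip_force: 29.4
(array([ 0.0936, -0.4386, -0.0005]), array([-0.0006,  0.0028,  0.1038])) [ 0.53888036 -0.19364826  0.19939739]
```

Converted, -0.4385 m / 0.8 = -0.5481, -0.43 m / 0.8 = -0.5375, 0.103 rad / 2 = 0.0515.

```bash
echo '[{"sx": 0.0125, "sy": -0.05}, {"sx": 0.025, "sy": -0.125, "az": 0.015}, {"sx": 0.0438, "sy": -0.2, "az": 0.03}, {"sx": 0.0625, "sy": -0.275, "az": 0.045}, {"sx": 0.075, "sy": -0.35, "az": 0.0515}, {"sx": 0.0938, "sy": -0.425, "az": 0.0515}, {"sx": 0.1063, "sy": -0.5, "az": 0.0515}, {"sx": 0.115, "sy": -0.5375, "az": 0.0515}, {"sx": 0.115, "sy": -0.5481, "sz": 0.0125, "az": 0.0515}, {"sx": 0.115, "sy": -0.5481, "sz": 0.0625, "az": 0.0515}, {"sx": 0.115, "sy": -0.5481, "sz": 0.125, "az": 0.0515}, {"sx": 0.115, "sy": -0.5481, "sz": 0.1625, "az": 0.0515}, {"sx": 0.115, "sy": -0.5481, "sz": 0.1938, "az": 0.0515}, {"sx": 0.115, "sy": -0.5481, "sz": 0.2088, "az": 0.0515}, {"sx": 0.115, "sy": -0.5481, "sz": 0.2113, "az": 0.0515}, {"sx": 0.115, "sy": -0.5481, "sz": 0.2113, "az": 0.0515}]' > rows.txt && python3 -m inch rows.txt
```

```text
clock: 23.25
tool_pos: [0.6403, 0.2435, 0.0331]
eef_rot: [-0.001, 0.998, -0.06, 0.001]
ft_force: [-0.4, 0.5, 0.1]
opening: 0.0196
grip_force: 29.4
```

Converted, 0.003 m / 0.8 = 0.0038, 0.002 m / 0.8 = 0.0025.

```bash
echo '[{"sz": 0.0025}, {"sz": 0.0038}, {"sz": 0.0038}]' > rows.txt && python3 -m inch rows.txt | egrep 'tool_pos|ft'
echo '[{}, {}, {}]' > rows.txt && python3 -m inch rows.txt 0.042
echo '[{"sz": -0.0375}, {"sz": -0.1125}, {"sz": -0.1875}, {"sy": 0.075, "sz": -0.25}, {"sy": 0.15, "sz": -0.25}, {"sy": 0.225, "sz": -0.25}, {"sy": 0.3, "sz": -0.25}, {"sy": 0.3, "sz": -0.25}, {"sy": 0.3, "sz": -0.25}]' > rows.txt && python3 -m inch rows.txt
python3 - <<'E'
from h import *
a=bot.camera("scene");b=bot.camera("top")
r=lambda im,x,y,w,h:cv2.resize(im[y:y+h,x:x+w],(400,400),interpolation=cv2.INTER_CUBIC)
cv2.imwrite("pics/end.png",np.hstack([r(a,250,150,130,130),r(b,140,130,110,110)]))
E
```

```text
tool_pos: [0.6394, 0.2431, 0.0291]
ft_force: [-0.7, -0.3, 0.4]
clock: 24.0
tool_pos: [0.6394, 0.2431, 0.0288]
eef_rot: [-0.0, 0.998, -0.06, 0.0]
ft_force: [0.2, -0.2, -0.0]
opening: 0.0421
grip_force: 0.0
clock: 25.12
tool_pos: [0.6107, 0.0042, 0.2288]
eef_rot: [-0.0, 0.998, -0.06, 0.0]
ft_force: [0.1, 1.5, 0.7]
opening: 0.0418
grip_force: 0.0
```

View pics/end.png

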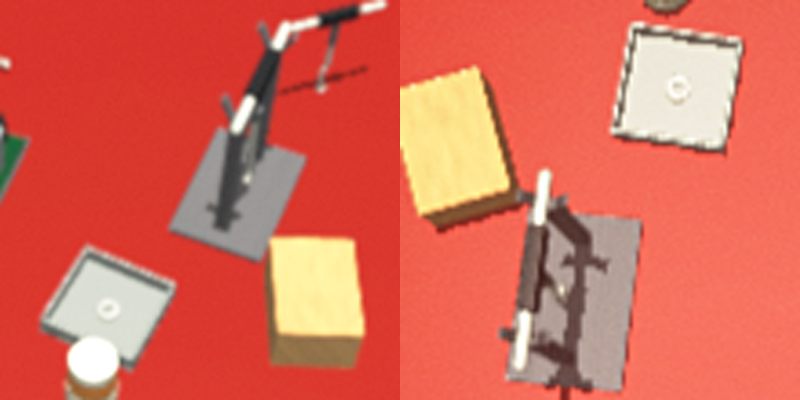

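The ring lies in the middle of the tray (top crop 678,88, scene crop 108,308). The hook hangs in both forks (scene crop 255,75), and the arm is clear of everything.

```bash
python3 -c "
from station import bot
print(bot.job_done())"
```

```text
the job is handed in; nothing more can be done
None
```

The job is handed in at about 25 s on the robot's clock: the last pictures show the ring in the grey tray and the hook hanging in both forks of its stand, but the hand-in call returned no verdict.

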